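# Turn the screwdriver round in the spring clip and lay it out handle-first

### The arm

A 6-joint arm with a two-finger parallel gripper is mounted at the origin on the work surface. World frame = base frame: x ahead of the robot, y to its left, z up, the work surface at z = 0. Lengths are in mm, angles in degrees, forces in N, time in s.
With the tool pointing down it reaches from about 300 to 850 mm from the base axis. Payload 4.2 kg.
Tool frame: the origin (TCP) lies on the centre line of the jaws, within the pads' length; the fingertips stand 8 mm ahead of it and the grasp point (between the pads) lies 11 mm behind it; z points along the fingers, y is the line along which they close (so a half turn about z gives the same grasp; the last joint's range is limited). The gripper opens to 91 mm and grips with 3 to 60 N. Pads are 32 mm wide; open, the fingers measure 118 mm over their backs; the gripper's body (76 mm by 178 mm) begins 60 mm behind the grasp point.
Start: joints at [74.313, 18.312, 89.639, -0, 72.044, -1.146], TCP at [144.375, 556.595, 221.976] pointing down, gripper open.
Joint ranges: [-177.97, 177.97], [-48.28, 115.42], [12.27, 149.76], [-77.06, 257.06], [2.81, 150.46], [-146.56, 146.56]. Speed limits (degrees/s): [147.25, 147.25, 180, 180, 180, 180].

### API

Orientations are given as [roll, pitch, yaw] about the fixed x, y, z axes, in that order (R = Rz(yaw) Ry(pitch) Rx(roll)).
In Python, from workcell import telemetry, eyes, ticket gives the robot as it stands. The module is installed in compiled form; this text tells all that it offers.
- The arm moves only by the shell command python3 -m crank 'ROWS' [OPENING] [FORCE]. ROWS is JSON, a list of rows, each an object of numbers: "dx", "dy", "dz": the shift along the world's x, y, z normalised to -1 to 1, where 1 is 80 cm; "yaw": the turn about the world's z normalised to -1 to 1, where 1 is 5 degrees. A call has 1 to 10 rows; each row shifts and turns the commanded pose from where the row before left it; what a row does not reach is not made up. A row lasts 1/8 s, in which the tool goes at most 62.5 mm and 10.7 degrees, less where a joint would pass 70% of its speed; a pose out of reach is approached as far as the arm can. A call with a number of a shift or a turn outside -1 to 1 is refused whole. A call with a gripper value outside its range is refused whole. OPENING is the opening, from 0 (shut) to 1 (fully open), set as the call begins (- or left out, the last holds). The fingers move at their own pace and stop on an object; FORCE is the grip in N (left out, the last holds). Time passes only in rows, so rows that do not move let the fingers close. It gives the time, the measured TCP pose, the force, the opening and the grip force at its end, in the units of the state.
- telemetry.state(): the state, without advancing time (a new reading comes with each control period).
- eyes.grab_frame(name): name is "side" or "top"; returns the picture (384x512x3 uint8, red, green, blue); there is no depth.
- eyes.calibration(name): a dict with "camera_matrix" (3x3 intrinsics, pixels), "k1" (the pictures are not rectified: a ray, as slopes to the right and down, at radius r is drawn at 1 + k1 r^2 times it, then the intrinsics apply), "world_from_camera" (4x4, takes a point from camera to world coordinates). Camera axes: x right, y down, z forward; pixel columns grow to the right and rows downward; lengths in mm; the calibration is good to about 2 mm. A picture is of the moment at which its call begins. calibration takes no time and is no camera call.
- ticket.job_done(): hands the job in; it is judged then, once.
The state is a dict: "time_s": time; "qpos": joint angles; "qvel": joint speeds; "effort": joint torques, N m; "ee_pos": TCP position; "ee_rot": TCP orientation; "force": force on the tool from outside, world axes, zero at the start; "torque": the same for the moment, N m; "gripper_width": finger opening in mm; "gripper_force": force on a finger pad.
Only numpy, scipy, OpenCV 4.12 (cv2) and the standard library are available. Lean on these libraries where they do the work, as an engineer would, in place of code of your own. Each camera call takes 0.05 s, during which the arm holds its last target. There are 200 camera calls.

### The job

Put the heavy screwdriver by its neck into the roller spring clip and let go of it there. Then take it out again by its shank, so that the handle is free for the fitter across the bench, and lay it down (do not drop it) in the middle of the black rubber mat, along the mat's length, with its handle on the far side, away from the robot.

Things in the scene. Friction and masses are not known exactly. Their poses are not given: they have to be found in the camera images.
- driver: Heavy screwdriver, 198 mm, 0.13 kg (the other, slim one is not used). Origin: on its axis, mid-neck; x from handle to blade. x -106 to -20 mm: square handle 28 x 28 mm; -20 to 20: round black neck, 16 mm dia; 20 to 72: round red shank, 10 mm dia; 72 to 92: flat steel blade 8 x 4 mm. Starts lying with the handle towards the robot; axis level, 14 mm above what it lies on. Centre of mass near x = -28.
- driver_butt (a point): Middle of the butt, the free end of the heavy screwdriver's handle, on its axis, 106 mm from the origin.
- clip: Spring clip fixed on the bench, 77 mm high: steel foot 70 x 90 x 8 mm, post and two black sprung rollers, 14 mm dia, 26 mm long, 7 mm apart at rest. Origin: underside of the foot. x axis: along the slot, roughly left-right seen from the robot. Press the neck straight down between the rollers, driver along the slot, either way round: they spread at about 5 N and close over it. It lifts out with as much.
- clip_seat (a point): Where the middle of the screwdriver's neck lies when seated in the clip: 60 mm above the bench, over the clip's origin, 8 mm above the post's flat top; axes as the clip's. The clip is 26 mm long: the handle and the shank stand out free on either side.
- mat: Black rubber mat, 280 x 160 x 4 mm, fixed flat on the bench. Origin: centre of its underside. x axis: along its length, pointing away from the robot; y across it.
Not all that is in view belongs to the job. What is shaped like the driver but purple is not meant.

How it is judged:
By the outcome, as a careful person would: the job done as asked, in the order asked, and still so for the second after the job is handed in, with the robot touching nothing.
It also fails if it takes over 58 s, if anything falls off the work surface, if the arm or the gripper's body presses on something with over 40 N, if the wrist force passes 120 N, or if a joint passes its speed limit or range.

## Working session

There is one attempt and no reset: what is moved stays moved. The work goes in short steps, Python scripts to look and compute and a shell command to move; the robot and the scene stay as the last step left them, time stands still between calls to the robot, and variables do not carry over. Pictures are saved under pics/ and viewed, at most 13 in all, crops included, and the job is handed in when it is done.

```bash
mkdir -p pics; cat > h.py <<'E'
import numpy as np, cv2
from workcell import telemetry, eyes, ticket
def save(n,f,crop=None,s=1):
    im=eyes.grab_frame(n)[:,:,::-1]
    cv2.imwrite(f'pics/{f}_full.png',im)
    if crop: x0,y0,x1,y1=crop; im=im[y0:y1,x0:x1]
    cv2.imwrite(f'pics/{f}.png',cv2.resize(im,None,fx=s,fy=s,interpolation=cv2.INTER_CUBIC))
def ray(n,u,v):
    c=eyes.calibration(n);K=np.array(c["camera_matrix"]);T=np.array(c["world_from_camera"])
    p=np.array([(u-K[0,2])/K[0,0],(v-K[1,2])/K[1,1]]);q=p.copy()
    for _ in range(30): q=p/(1+c["k1"]*(q@q))
    return T[:3,3],T[:3,:3]@np.array([q[0],q[1],1])
def atz(n,u,v,z):
    o,d=ray(n,u,v); return (o+d*(z-o[2])/d[2]).round(1)
def proj(n,P):
    c=eyes.calibration(n);K=np.array(c["camera_matrix"]);T=np.array(c["world_from_camera"])
    q=np.linalg.inv(T)@np.array([*P,1]);p=q[:2]/q[2];p=p*(1+c["k1"]*(p@p))
    return (K[:2,:2]@p+K[:2,2]).round(1)
def st():
    s=telemetry.state();print({k:np.round(s[k],2).tolist() for k in("time_s","ee_pos","ee_rot","force","gripper_width","gripper_force","qpos")})
E
python3 - <<'E'
from h import *
save("top","top1",None,1.5);save("side","side1",None,1.5);st()
for n in("top","side"):print(eyes.calibration(n))
E
```

```text
{'time_s': 0.1, 'ee_pos': [144.27, 556.18, 221.23], 'ee_rot': [-179.91, -0.0, 165.46], 'force': [0.13, -0.09, 0.04], 'gripper_width': 91.14, 'gripper_force': 0.0, 'qpos': [74.31, 18.35, 89.7, 0.0, 72.04, -1.15]}
{'camera_matrix': array([[352.70561017,   0.        , 255.39517588],
       [  0.        , 352.70561017, 189.85777419],
       [  0.        ,   0.        ,   1.        ]]), 'k1': 0.017884890335042865, 'world_from_camera': array([[ 5.78412522e-03, -9.96787138e-01,  7.98870746e-02,
         3.94536914e+02],
       [-9.99815987e-01, -7.22588110e-03, -1.77701398e-02,
         7.42110255e+01],
       [ 1.82903013e-02, -7.97695897e-02, -9.96645512e-01,
         9.36827433e+02],
       [ 0.00000000e+00,  0.00000000e+00,  0.00000000e+00,
         1.00000000e+00]])}
{'camera_matrix': array([[429.87883448,   0.        , 260.13413896],
       [  0.        , 429.87883448, 193.57309746],
       [  0.        ,   0.        ,   1.        ]]), 'k1': 0.046221257512295964, 'world_from_camera': array([[ 8.11278383e-01, -4.33949172e-01,  3.91810543e-01,
         3.43725147e+01],
       [-5.84451692e-01, -5.84046220e-01,  5.63299416e-01,
        -5.59678347e+02],
       [-1.56078482e-02, -6.85986974e-01, -7.27446401e-01,
         8.78160129e+02],
       [ 0.00000000e+00,  0.00000000e+00,  0.00000000e+00,
         1.00000000e+00]])}
```

View pics/top1.png

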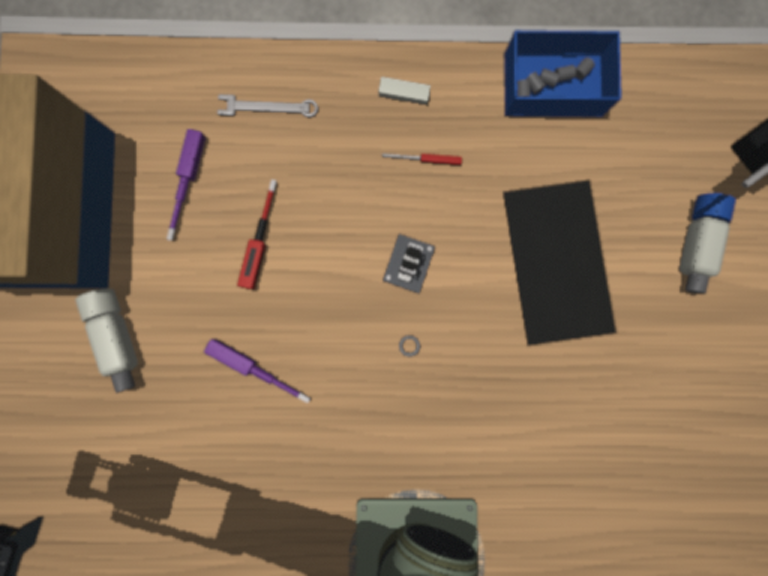

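View pics/side1.png

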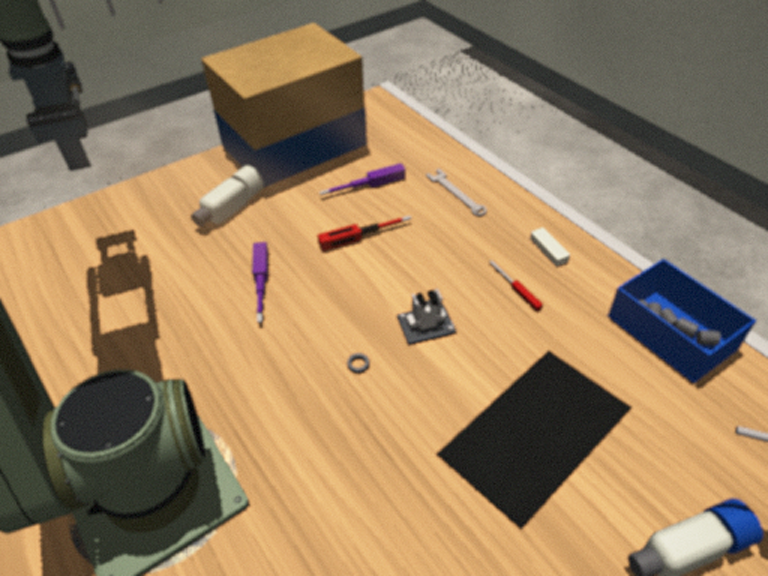

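Top view (shown at 1.5x): the heavy driver, with red handle, black neck and red shank, is at (258,235). Things it could be mistaken for are the purple ones at (186,185) and (256,370), and the slim red one at (425,158). The clip is at (410,262), and the mat's corners are (503,192), (590,181), (616,332) and (528,345). I choose the one at (258,235) and will check it in a close crop.

```bash
python3 - <<'E'
import cv2,numpy as np
im=cv2.imread('pics/top1_full.png')
a=cv2.resize(im[112:200,145:205],None,fx=6,fy=6,interpolation=cv2.INTER_CUBIC)
b=cv2.resize(im[145:205,250:300],None,fx=8,fy=8,interpolation=cv2.INTER_CUBIC)
o=np.zeros((530,770,3),np.uint8);o[:528,:360]=a;o[:480,365:765]=b
cv2.imwrite('pics/c1.png',o)
E
```

```text
(no output)
```

View pics/c1.png

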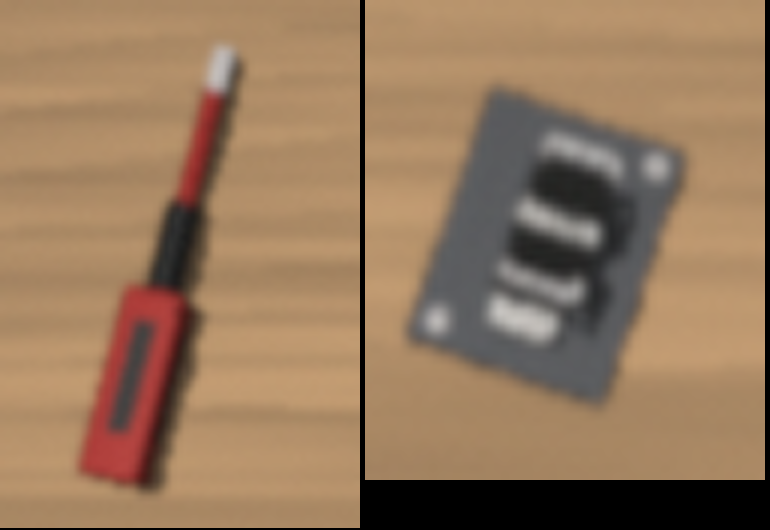

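The crop confirms it: red square handle, black neck, red shank and steel blade. The neck's ends are at crop (183,203) and (167,290). The clip foot's corners are at (492,88), (687,152), (605,405) and (408,338).

```bash
python3 - <<'E'
from h import *
A=lambda x,y:(145+(x+.5)/6-.5,112+(y+.5)/6-.5)
B=lambda x,y:(250+(x-365+.5)/8-.5,145+(y+.5)/8-.5)
C=lambda x,y:(x/1.5-.17,y/1.5-.17)
for nm,p,z in(("tip",(225,45),14),("n+20",(183,203),18),("n-20",(167,290),20),("butt",(112,478),28),("h_l",(131,287),28),("h_r",(188,300),28)):
    print(nm,atz("top",*A(*p),z))
f=[atz("top",*B(*p),8) for p in((492,88),(687,152),(605,405),(408,338))]
print(f,np.mean(f,0)); 
for p in((0,1),(3,2),(3,0),(2,1)):
    d=f[p[1]]-f[p[0]];print(np.degrees(np.arctan2(d[1],d[0])),np.hypot(*d[:2]))
print("roll",atz("top",*B(575,185),70),atz("top",*B(545,245),70))
m=[atz("top",*C(*p),4) for p in((503,192),(590,181),(616,332),(528,345))]
print(m,np.mean(m,0))
for p in((3,0),(2,1),(1,0),(2,3)):
    d=m[p[1]]-m[p[0]];print(np.degrees(np.arctan2(d[1],d[0])),np.hypot(*d[:2]))
E
```

```text
tip [655.5 253.4  14. ]
n+20 [583.7 269.4  18. ]
n-20 [544.9 275.1  20. ]
butt [462.1 294.8  28. ]
h_l [544.7 288.8  28. ]
h_r [539.3 264.2  28. ]
[array([560.8,  31.4,   8. ]), array([539.9, -33.6,   8. ]), array([455.3,  -6.3,   8. ]), array([477.1,  58.9,   8. ])] [508.275  12.6     8.   ]
-107.82459538126483 68.2774486928151
-108.48765881680364 68.74794542384522
-18.18816307191492 88.10187285182982
-17.88463275200671 88.8957254315414
roll [519.6   8.4  70. ] [500.8  17.7  70. ]
[array([ 638.8, -156.8,    4. ]), array([ 660.3, -314.3,    4. ]), array([ 389.2, -353.5,    4. ]), array([ 365.3, -197.5,    4. ])] [ 513.4   -255.525    4.   ]
8.464167659426403 276.5117357364782
8.227720140022575 273.9194224585033
97.77328271755125 158.9606869637899
98.71027995037232 157.82018248627136
```

```bash
R='{"dx":0.048,"dy":-0.0344,"yaw":0.048}'; python3 -m crank '[{"dx":0.048,"dy":-0.0344,"yaw":0.048},{"dx":0.048,"dy":-0.0344,"yaw":0.048},{"dx":0.048,"dy":-0.0344,"yaw":0.048},{"dx":0.048,"dy":-0.0344,"yaw":0.048},{"dx":0.048,"dy":-0.0344,"yaw":0.048},{"dx":0.048,"dy":-0.0344,"yaw":0.048},{"dx":0.048,"dy":-0.0344,"yaw":0.048},{"dx":0.048,"dy":-0.0344,"yaw":0.048},{"dx":0.048,"dy":-0.0344,"yaw":0.048},{"dx":0.048,"dy":-0.0344,"yaw":0.048}]' 1 50
```

```text
validation failed for argument at $[0]...
```

```bash
python3 -m crank '[{"dx":0.048,"dy":-0.0344,"dz":0,"yaw":0.048},{"dx":0.048,"dy":-0.0344,"dz":0,"yaw":0.048},{"dx":0.048,"dy":-0.0344,"dz":0,"yaw":0.048},{"dx":0.048,"dy":-0.0344,"dz":0,"yaw":0.048},{"dx":0.048,"dy":-0.0344,"dz":0,"yaw":0.048},{"dx":0.048,"dy":-0.0344,"dz":0,"yaw":0.048},{"dx":0.048,"dy":-0.0344,"dz":0,"yaw":0.048},{"dx":0.048,"dy":-0.0344,"dz":0,"yaw":0.048},{"dx":0.048,"dy":-0.0344,"dz":0,"yaw":0.048},{"dx":0.048,"dy":-0.0344,"dz":0,"yaw":0.048}]' 1 50
```

```text
time_s: 1.35
ee_pos: [529.3, 280.2, 221.5]
ee_rot: [-180.0, -0.0, 167.9]
force: [-0.6, 0.1, -0.1]
gripper_width: 91.3
gripper_force: 0.0
```

```bash
python3 -m crank '[{"dx":-0.002,"dy":0.0005,"dz":-0.05,"yaw":0},{"dx":0,"dy":0,"dz":-0.05,"yaw":0},{"dx":0,"dy":0,"dz":-0.05,"yaw":0},{"dx":0,"dy":0,"dz":-0.05,"yaw":0},{"dx":0,"dy":0,"dz":-0.03,"yaw":0},{"dx":0,"dy":0,"dz":-0.02,"yaw":0},{"dx":0,"dy":0,"dz":-0.011,"yaw":0},{"dx":0,"dy":0,"dz":0,"yaw":0}]' 1 50 && python3 -m crank '[{"dx":0,"dy":0,"dz":0,"yaw":0},{"dx":0,"dy":0,"dz":0,"yaw":0},{"dx":0,"dy":0,"dz":0,"yaw":0},{"dx":0,"dy":0,"dz":0,"yaw":0},{"dx":0,"dy":0,"dz":0,"yaw":0},{"dx":0,"dy":0,"dz":0,"yaw":0}]' 0 50
```

```text
time_s: 2.35
ee_pos: [526.8, 281.8, 13.1]
ee_rot: [-180.0, -0.0, 167.9]
force: [-0.1, -0.6, -0.0]
gripper_width: 91.2
gripper_force: 0.0
time_s: 3.1
ee_pos: [526.8, 281.8, 13.1]
ee_rot: [180.0, -0.0, 167.9]
force: [0.1, -0.4, 0.4]
gripper_width: 34.2
gripper_force: 0.0
```

Still closing, so I give it more time and then lift to z of about 150.

```bash
python3 -m crank '[{"dx":0,"dy":0,"dz":0,"yaw":0},{"dx":0,"dy":0,"dz":0,"yaw":0},{"dx":0,"dy":0,"dz":0,"yaw":0},{"dx":0,"dy":0,"dz":0.01,"yaw":0},{"dx":0,"dy":0,"dz":0.03,"yaw":0},{"dx":0,"dy":0,"dz":0.05,"yaw":0},{"dx":0,"dy":0,"dz":0.05,"yaw":0},{"dx":0,"dy":0,"dz":0.03,"yaw":0},{"dx":0,"dy":0,"dz":0,"yaw":0}]' 0 50; python3 - <<'E'
from h import *
save("top","lift",(140,90,220,210),5);save("side","lift_s",(190,50,310,200),4)
E
```

```text
time_s: 4.22
ee_pos: [527.9, 282.3, 151.5]
ee_rot: [179.8, 0.2, 167.9]
force: [0.5, -0.3, -1.1]
gripper_width: 28.0
gripper_force: 50.0
```

View pics/lift_s.png

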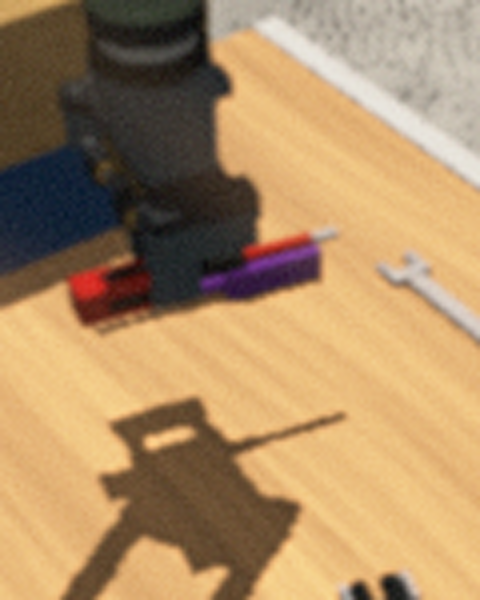

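View pics/lift.png

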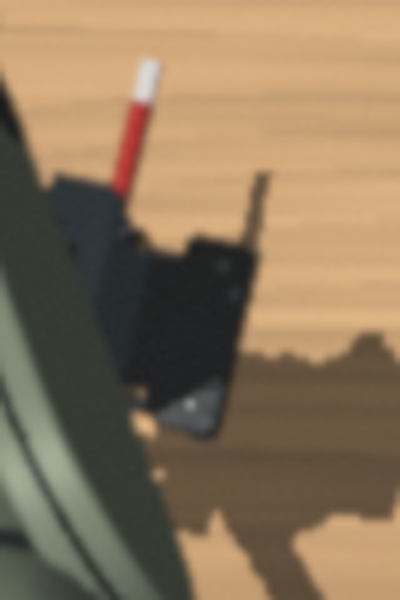

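The driver is held. The blade tip is at crop (149,60) in the top view and (338,233) in the side view. I triangulate it.

```bash
python3 - <<'E'
from h import *
o1,d1=ray("top",169.4,101.6);o2,d2=ray("side",274.1,107.9)
d1/=np.linalg.norm(d1);d2/=np.linalg.norm(d2)
t=np.linalg.lstsq(np.c_[d1,-d2],o2-o1,rcond=None)[0]
a=o1+t[0]*d1;b=o2+t[1]*d2;print(a,b)
tip=(a+b)/2;e=np.array([526.9,282.1,151.5]);d=tip-e
print("along",np.hypot(*d[:2]),"ang",np.degrees(np.arctan2(d[1],d[0])),"dz",d[2])
# clip in side view: predicted seat & post/roller points
print(proj("side",(509,12.7,60)),proj("side",(509,12.7,8)),proj("top",(509,12.7,70)))
E
```

```text
[658.18397088 257.25011363 146.62650095] [658.23310278 257.22129321 146.63621774]
along 133.64192863328162 ang -10.722449980325795 dz -4.868640657249728
[284.8 201.7] [284.3 214.9] [274.1 171.9]
```

```bash
python3 -m crank '[{"dx":-0.0004,"dy":-0.0145,"dz":0,"yaw":-0.96},{"dx":-0.0004,"dy":-0.0145,"dz":0,"yaw":-0.96},{"dx":-0.0004,"dy":-0.0145,"dz":0,"yaw":-0.96},{"dx":-0.0004,"dy":-0.0145,"dz":0,"yaw":-0.96},{"dx":-0.0004,"dy":-0.0145,"dz":0,"yaw":-0.96},{"dx":-0.0004,"dy":-0.0145,"dz":0,"yaw":-0.96},{"dx":-0.0004,"dy":-0.0145,"dz":0,"yaw":-0.96},{"dx":-0.0004,"dy":-0.0145,"dz":0,"yaw":-0.96},{"dx":-0.0004,"dy":-0.0145,"dz":0,"yaw":-0.96},{"dx":-0.0004,"dy":-0.0145,"dz":0,"yaw":-0.96}]' && python3 -m crank '[{"dx":-0.0004,"dy":-0.0145,"dz":0,"yaw":-0.96},{"dx":-0.0004,"dy":-0.0145,"dz":0,"yaw":-0.96},{"dx":-0.0004,"dy":-0.0145,"dz":0,"yaw":-0.96},{"dx":-0.0004,"dy":-0.0145,"dz":0,"yaw":-0.96},{"dx":-0.0004,"dy":-0.0145,"dz":-0.01,"yaw":-0.96},{"dx":-0.0004,"dy":-0.0145,"dz":-0.015,"yaw":-0.96},{"dx":-0.0004,"dy":-0.0145,"dz":-0.015,"yaw":-0.96},{"dx":-0.0004,"dy":-0.0145,"dz":-0.01,"yaw":-0.96},{"dx":-0.0004,"dy":-0.0145,"dz":0,"yaw":-0.96},{"dx":-0.0004,"dy":-0.0145,"dz":0,"yaw":-0.96}]' && python3 -m crank '[{"dx":0,"dy":0,"dz":0,"yaw":0}]'; python3 - <<'E'
from h import *
save("top","a",(235,140,325,210),4.4);save("side","b",(220,130,340,240),5)
a=cv2.imread('pics/a.png');b=cv2.imread('pics/b.png')
o=np.zeros((600,800,3),np.uint8)
a=cv2.imread('pics/a_full.png')[135:225,255:305];a=cv2.resize(a,None,fx=6,fy=6,interpolation=3)
b=cv2.imread('pics/b_full.png')[140:230,240:320];b=cv2.resize(b,None,fx=6,fy=6,interpolation=3)
o[:540,:300]=a;o[:540,310:790]=b;cv2.imwrite('pics/ab.png',o)
E
```

```text
time_s: 5.58
ee_pos: [522.4, 165.0, 147.2]
ee_rot: [-179.8, -0.0, 119.7]
force: [0.0, -0.6, -1.6]
gripper_width: 27.7
gripper_force: 50.0
time_s: 6.82
ee_pos: [519.0, 49.3, 107.2]
ee_rot: [-179.8, 0.1, 71.7]
force: [-0.9, -0.4, -1.2]
gripper_width: 27.8
gripper_force: 50.0
time_s: 6.95
ee_pos: [519.3, 49.2, 107.7]
ee_rot: [-179.8, 0.1, 71.8]
force: [-1.5, -0.1, -1.2]
gripper_width: 27.9
gripper_force: 50.0
```

View pics/ab.png

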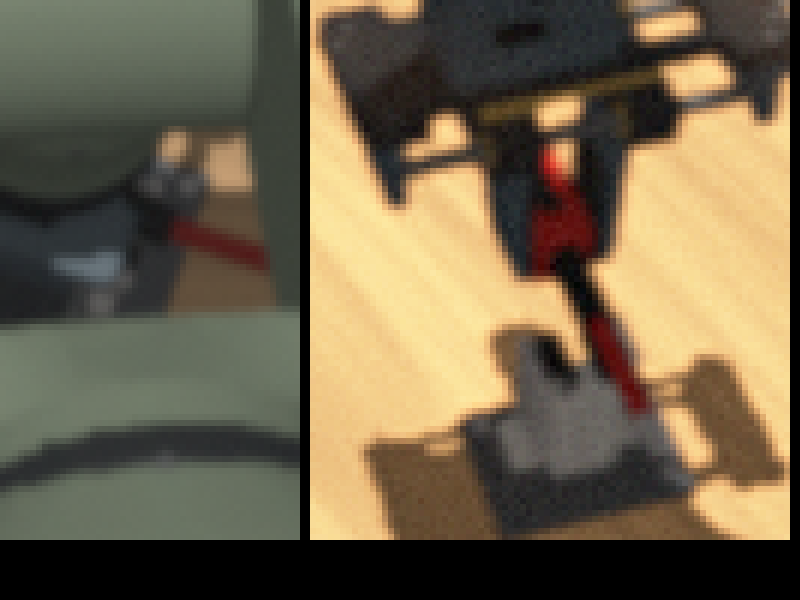

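The side view (right half) shows the neck over the clip, with the handle/neck edge at (565,265) and the neck/shank edge at (600,318). The top view (left half) shows the shank from (172,228) to (265,262). I compare these with the kinematics and look at the unobstructed side view of the clip.

```bash
python3 - <<'E'
from h import *
e=np.array([519.3,49.2,107.7]);y=np.radians(71.8-180);u=np.array([np.cos(y),np.sin(y),0])
n=np.array([-u[1],u[0],0])
for p in((283.3,172.6),(298.8,178.3)):
    w=atz("top",*p,108);print("top",w,"x",(w-e)@u-40,"lat",(w-e)@n)
for s in(-20,20):
    P=e+u*(s+40.3)+[0,0,1];print(s,"side pred",proj("side",P),"top pred",proj("top",P))
print("side seen -20",(282.1,183.8),"20",(287.9,192.6))
im=cv2.imread('pics/side1_full.png')[185:235,255:310]
cv2.imwrite('pics/cs.png',cv2.resize(im,None,fx=12,fy=12,interpolation=3))
c=np.array([509,12.7,0]);a=np.radians(72);X=np.array([np.cos(a),np.sin(a),0]);Y=np.array([-X[1],X[0],0])
for sx in(-35,35):
  for sy in(-45,45): print(sx,sy,((proj("side",c+sx*X+sy*Y+[0,0,8])-[255,185]+.5)*12-.5))
for sx in(-13,13):
  for sy in(-10.5,10.5): print("roller end",sx,sy,((proj("side",c+sx*X+sy*Y+[0,0,70])-[255,185]+.5)*12-.5))
E
```

```text
top [502.5  -6.5 108. ] x 18.160669900928646 lat 1.4375244955172304
top [489.2 -43.2 108. ] x 57.1786986080961 lat 0.26558771963827427
-20 side pred [282.3 183.9] top pred [268. 168.]
20 side pred [287.8 195. ] top pred [284.  173.4]
side seen -20 (282.1, 183.8) 20 (287.9, 192.6)
-35 -45 [605.5 430.3]
-35 45 [215.5 532.3]
35 -45 [490.3 205.9]
35 45 [114.7 300.7]
roller end -13 -10.5 [432.7 205.9]
roller end -13 10.5 [339.1 229.9]
roller end 13 -10.5 [389.5 120.7]
roller end 13 10.5 [297.1 143.5]
```

View pics/cs.png

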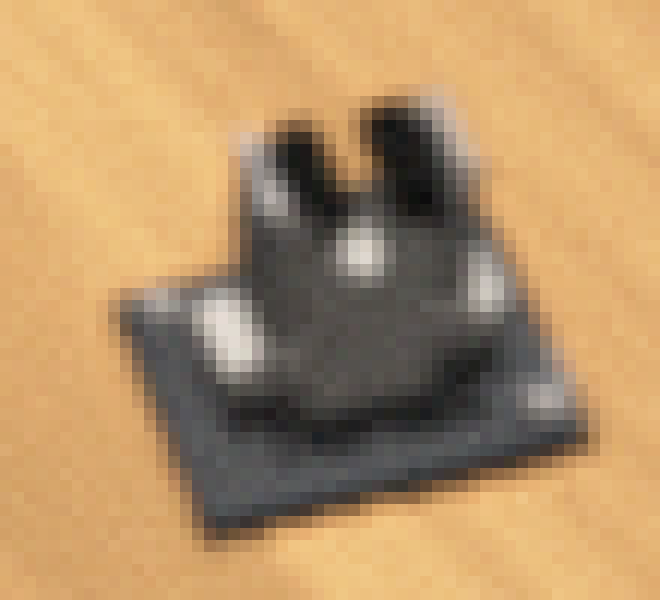

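```bash
python3 -m crank '[{"dx":0.001,"dy":0.0026,"dz":0,"yaw":0.04},{"dx":0,"dy":0,"dz":-0.015,"yaw":0},{"dx":0,"dy":0,"dz":-0.01,"yaw":0},{"dx":0,"dy":0,"dz":-0.005,"yaw":0},{"dx":0,"dy":0,"dz":-0.005,"yaw":0},{"dx":0,"dy":0,"dz":0,"yaw":0}]' && python3 -m crank '[{"dx":0,"dy":0,"dz":-0.005,"yaw":0},{"dx":0,"dy":0,"dz":-0.005,"yaw":0},{"dx":0,"dy":0,"dz":-0.005,"yaw":0}]' && python3 -m crank '[{"dx":0,"dy":0,"dz":-0.005,"yaw":0},{"dx":0,"dy":0,"dz":-0.004,"yaw":0},{"dx":0,"dy":0,"dz":0,"yaw":0}]'
```

```text
time_s: 7.8
ee_pos: [521.0, 51.9, 80.9]
ee_rot: [-180.0, 0.0, 72.1]
force: [-0.6, 0.8, -1.8]
gripper_width: 27.8
gripper_force: 50.0
time_s: 8.18
ee_pos: [520.8, 52.0, 69.0]
ee_rot: [-180.0, -0.0, 72.0]
force: [-2.4, 1.0, 1.1]
gripper_width: 27.7
gripper_force: 50.0
time_s: 8.55
ee_pos: [520.6, 52.0, 61.0]
ee_rot: [-179.9, 0.0, 72.1]
force: [-1.4, 0.4, -5.6]
gripper_width: 27.6
gripper_force: 50.0
```

```bash
python3 -m crank '[{"dx":0,"dy":0,"dz":-0.0025,"yaw":0},{"dx":0,"dy":0,"dz":0,"yaw":0}]'; python3 - <<'E'
from h import *
save("side","seat",(245,140,325,230),6)
E
```

```text
time_s: 8.8
ee_pos: [520.9, 51.9, 59.7]
ee_rot: [-180.0, 0.0, 72.1]
force: [-2.9, 2.2, -4.9]
gripper_width: 27.8
gripper_force: 50.0
```

View pics/seat.png

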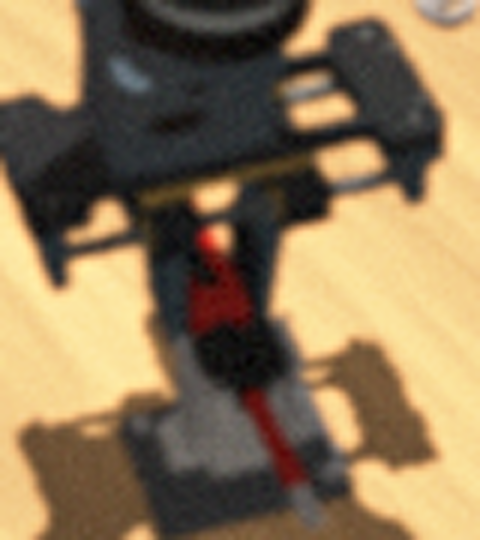

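The neck sits between the rollers at (240,355), with the handle above it in the fingers and the shank out at (275,440). I settle it 1 mm lower, let go and move up.

```bash
python3 -m crank '[{"dx":0,"dy":0,"dz":-0.001,"yaw":0}]' && python3 -m crank '[{"dx":0,"dy":0,"dz":0,"yaw":0},{"dx":0,"dy":0,"dz":0,"yaw":0},{"dx":0,"dy":0,"dz":0,"yaw":0},{"dx":0,"dy":0,"dz":0,"yaw":0},{"dx":0,"dy":0,"dz":0,"yaw":0},{"dx":0,"dy":0,"dz":0,"yaw":0}]' 1 && python3 -m crank '[{"dx":0,"dy":0,"dz":0.015,"yaw":0},{"dx":0,"dy":0,"dz":0.03,"yaw":0},{"dx":0,"dy":0,"dz":0.03,"yaw":0},{"dx":0,"dy":0,"dz":0.01,"yaw":0},{"dx":-0.0104,"dy":-0.0322,"dz":0,"yaw":0},{"dx":-0.0104,"dy":-0.0322,"dz":0,"yaw":0},{"dx":-0.0104,"dy":-0.0322,"dz":0,"yaw":0},{"dx":0,"dy":0,"dz":0,"yaw":0}]'; python3 - <<'E'
from h import *
save("side","c",(245,140,325,230),6);save("top","ct")
a=cv2.imread('pics/c_full.png')[140:235,245:305];a=cv2.resize(a,None,fx=6,fy=6,interpolation=3)
b=cv2.imread('pics/ct_full.png')[130:225,245:315];b=cv2.resize(b,None,fx=6,fy=6,interpolation=3)
cv2.imwrite('pics/c2.png',np.hstack([a,b]))
E
```

```text
time_s: 8.98
ee_pos: [521.0, 51.9, 59.2]
ee_rot: [-180.0, 0.0, 72.1]
force: [-2.4, 1.6, -2.9]
gripper_width: 27.7
gripper_force: 50.0
time_s: 9.72
ee_pos: [521.2, 51.9, 59.2]
ee_rot: [180.0, 0.0, 72.1]
force: [0.4, 0.8, 0.3]
gripper_width: 84.9
gripper_force: 0.0
time_s: 10.72
ee_pos: [495.4, -26.4, 127.0]
ee_rot: [-180.0, 0.0, 71.9]
force: [-0.1, 0.6, 0.1]
gripper_width: 91.0
gripper_force: 0.0
```

View pics/c2.png

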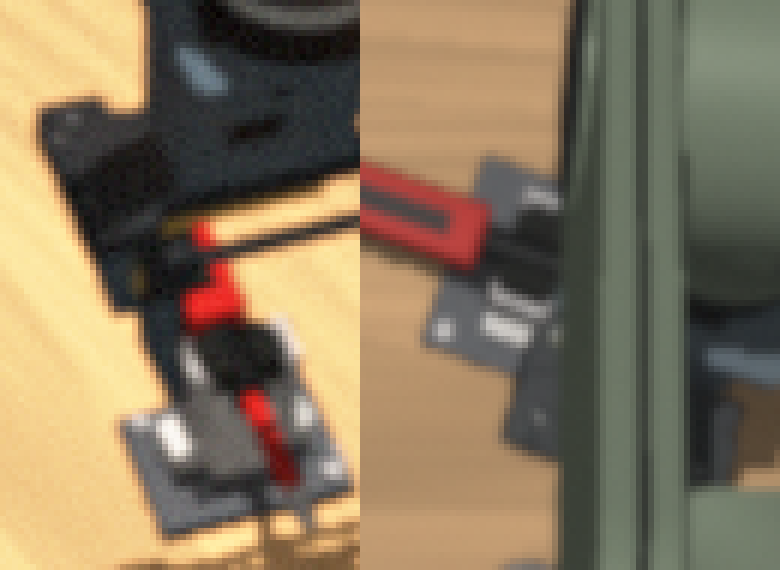

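The driver is seated in the clip and released, with the handle free on the left and the shank at lower right. Next I go down over the shank and grip it.

```bash
python3 -m crank '[{"dx":0,"dy":0,"dz":-0.03,"yaw":0},{"dx":0,"dy":0,"dz":-0.03,"yaw":0},{"dx":0,"dy":0,"dz":-0.02,"yaw":0},{"dx":0,"dy":0,"dz":-0.0075,"yaw":0},{"dx":0,"dy":0,"dz":0,"yaw":0}]' && python3 -m crank '[{"dx":0,"dy":0,"dz":0,"yaw":0},{"dx":0,"dy":0,"dz":0,"yaw":0},{"dx":0,"dy":0,"dz":0,"yaw":0},{"dx":0,"dy":0,"dz":0,"yaw":0},{"dx":0,"dy":0,"dz":0,"yaw":0},{"dx":0,"dy":0,"dz":0,"yaw":0},{"dx":0,"dy":0,"dz":0,"yaw":0},{"dx":0,"dy":0,"dz":0,"yaw":0},{"dx":0,"dy":0,"dz":0,"yaw":0},{"dx":0,"dy":0,"dz":0,"yaw":0}]' 0 60
```

```text
time_s: 11.45
ee_pos: [496.4, -24.9, 57.1]
ee_rot: [-180.0, -0.0, 72.1]
force: [0.4, -0.5, 1.1]
gripper_width: 91.2
gripper_force: 0.0
time_s: 12.7
ee_pos: [495.6, -25.3, 57.1]
ee_rot: [-179.9, 0.0, 72.1]
force: [-2.7, 0.3, 1.2]
gripper_width: 8.5
gripper_force: 60.0
```

```bash
python3 -m crank '[{"dx":0,"dy":0,"dz":0.004,"yaw":0},{"dx":0,"dy":0,"dz":0.004,"yaw":0}]' && python3 -m crank '[{"dx":0,"dy":0,"dz":0.004,"yaw":0},{"dx":0,"dy":0,"dz":0.004,"yaw":0},{"dx":0,"dy":0,"dz":0.005,"yaw":0},{"dx":0,"dy":0,"dz":0.005,"yaw":0}]' && python3 -m crank '[{"dx":0,"dy":0,"dz":0.01,"yaw":0},{"dx":0,"dy":0,"dz":0.02,"yaw":0},{"dx":0,"dy":0,"dz":0.01,"yaw":0},{"dx":0,"dy":0,"dz":0,"yaw":0}]'; python3 - <<'E'
from h import *
save("side","d",(215,100,315,220),5)
E
```

```text
time_s: 12.95
ee_pos: [495.4, -25.4, 63.0]
ee_rot: [-179.9, 0.0, 72.1]
force: [-2.2, 1.0, -5.3]
gripper_width: 8.6
gripper_force: 60.0
time_s: 13.45
ee_pos: [496.7, -25.5, 78.7]
ee_rot: [179.9, -0.0, 72.1]
force: [-1.2, -0.6, -0.5]
gripper_width: 8.6
gripper_force: 60.0
time_s: 13.95
ee_pos: [497.1, -25.4, 110.7]
ee_rot: [179.9, -0.0, 72.1]
force: [0.4, -0.1, -1.7]
gripper_width: 8.6
gripper_force: 60.0
```

View pics/d.png

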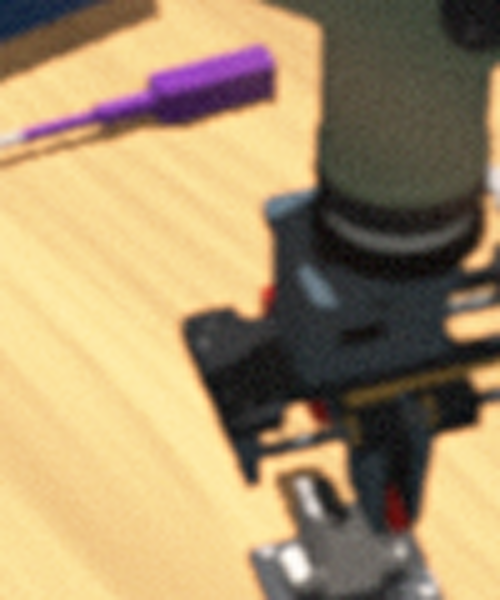

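The shank is held and the driver is out of the clip, with handle red showing at (320,410) and the butt at (268,297). I carry it over the mat.

```bash
python3 -m crank '[{"dx":0,"dy":0,"dz":0.02,"yaw":0},{"dx":0,"dy":0,"dz":0.03,"yaw":0},{"dx":-0.0025,"dy":-0.0211,"dz":0,"yaw":-0.911},{"dx":-0.0025,"dy":-0.0211,"dz":0,"yaw":-0.911},{"dx":-0.0025,"dy":-0.0211,"dz":0,"yaw":-0.911},{"dx":-0.0025,"dy":-0.0211,"dz":0,"yaw":-0.911},{"dx":-0.0025,"dy":-0.0211,"dz":0,"yaw":-0.911},{"dx":-0.0025,"dy":-0.0211,"dz":0,"yaw":-0.911},{"dx":-0.0025,"dy":-0.0211,"dz":0,"yaw":-0.911},{"dx":-0.0025,"dy":-0.0211,"dz":0,"yaw":-0.911}]' && python3 -m crank '[{"dx":-0.0025,"dy":-0.0211,"dz":0,"yaw":-0.911},{"dx":-0.0025,"dy":-0.0211,"dz":0,"yaw":-0.911},{"dx":-0.0025,"dy":-0.0211,"dz":0,"yaw":-0.911},{"dx":-0.0025,"dy":-0.0211,"dz":0,"yaw":-0.911},{"dx":-0.0025,"dy":-0.0211,"dz":-0.02,"yaw":-0.911},{"dx":-0.0025,"dy":-0.0211,"dz":-0.03,"yaw":-0.911},{"dx":0,"dy":0,"dz":-0.03,"yaw":0},{"dx":0,"dy":0,"dz":-0.02,"yaw":0},{"dx":0,"dy":0,"dz":0,"yaw":0}]'; python3 - <<'E'
from h import *
save("side","e");save("top","et")
a=cv2.imread('pics/e_full.png')[190:340,280:430];a=cv2.resize(a,None,fx=3.9,fy=3.9,interpolation=3)
b=cv2.imread('pics/et_full.png')[110:235,328:418][:, :];b=cv2.resize(b,(200,278),interpolation=3)
o=np.zeros((590,790,3),np.uint8);o[:a.shape[0],:a.shape[1]]=a;o[:278,590:790]=b;cv2.imwrite('pics/e2.png',o)
E
```

```text
time_s: 15.25
ee_pos: [479.8, -160.9, 149.2]
ee_rot: [-179.9, 0.0, 35.5]
force: [0.2, -0.9, -0.5]
gripper_width: 8.6
gripper_force: 60.0
time_s: 16.38
ee_pos: [467.0, -261.1, 68.2]
ee_rot: [-179.8, 0.2, 8.3]
force: [-0.1, -0.2, -0.9]
gripper_width: 8.9
gripper_force: 60.0
```

View pics/e2.png

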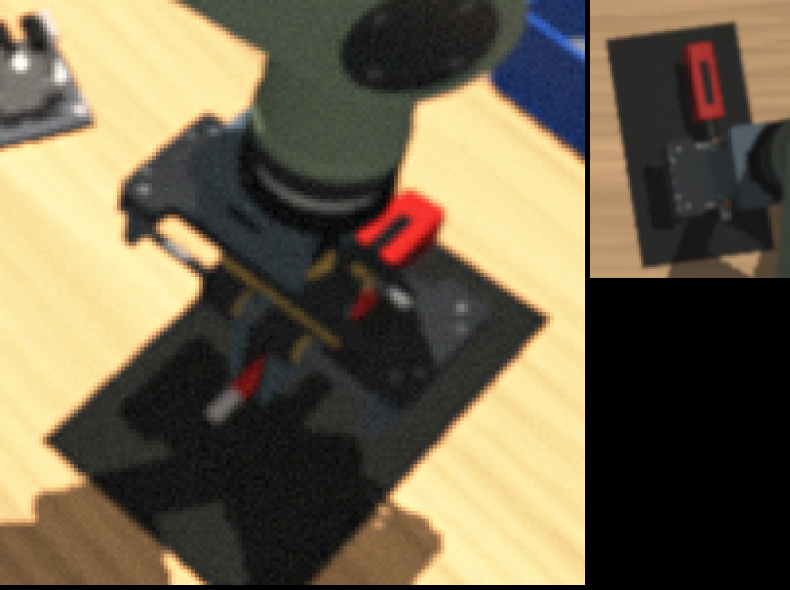

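The handle is over the far side of the mat, with the butt at top crop (700,43). The blade tip is at side crop (212,410). I check the tilt.

```bash
python3 - <<'E'
from h import *
st()
e=np.array(telemetry.state()["ee_pos"]);w=np.array([np.cos(np.radians(8.3)),np.sin(np.radians(8.3)),0])
for t in(-5,-2.5,0,2.5,5,8):
    a=np.radians(t);f=w*np.cos(a)+np.array([0,0,np.sin(a)]);g=w*-np.sin(a)+np.array([0,0,np.cos(a)])
    c=e+[0,0,3]
    print(t,"tip side",proj("side",c-51*f),"butt top",proj("top",c+147*f+14*g),"butt topcorners side",[proj("side",c+147*f+14*g+s*14*np.array([-w[1],w[0],0])) for s in(-1,1)])
print("seen tip (334,294.8), butt top (377.5,129.3), side corners",[(280+x/3.9,190+y/3.9) for x,y in((443,208),(405,192))])
E
```

```text
{'time_s': 16.48, 'ee_pos': [468.36, -261.75, 69.98], 'ee_rot': [-180.0, 0.0, 8.29], 'force': [0.05, -0.11, -0.11], 'gripper_width': 8.47, 'gripper_force': 60.0, 'qpos': [-30.43, 23.15, 106.74, -0.0, 50.11, 51.29]}
-5 tip side [334.3 296.1] butt top [375.6 130.5] butt topcorners side [array([394.5, 246.5]), array([384.1, 239.5])]
-2.5 tip side [334.1 296.7] butt top [376.5 130. ] butt topcorners side [array([395.1, 244.8]), array([384.6, 237.8])]
0 tip side [334.  297.3] butt top [377.5 129.5] butt topcorners side [array([395.5, 243.2]), array([385. , 236.2])]
2.5 tip side [333.9 297.8] butt top [378.5 129.1] butt topcorners side [array([396. , 241.7]), array([385.4, 234.7])]
5 tip side [333.8 298.3] butt top [379.5 128.9] butt topcorners side [array([396.3, 240.2]), array([385.7, 233.2])]
8 tip side [333.8 298.9] butt top [380.8 128.7] butt topcorners side [array([396.6, 238.6]), array([385.9, 231.5])]
seen tip (334,294.8), butt top (377.5,129.3), side corners [(393.5897435897436, 243.33333333333334), (383.84615384615387, 239.23076923076923)]
```

```bash
python3 -m crank '[{"dx":0,"dy":0,"dz":-0.02,"yaw":0},{"dx":0,"dy":0,"dz":-0.02,"yaw":0},{"dx":0,"dy":0,"dz":-0.01,"yaw":0},{"dx":0,"dy":0,"dz":-0.01,"yaw":0},{"dx":0,"dy":0,"dz":0,"yaw":0}]' && python3 -m crank '[{"dx":0,"dy":0,"dz":-0.0025,"yaw":0},{"dx":0,"dy":0,"dz":-0.0025,"yaw":0},{"dx":0,"dy":0,"dz":0,"yaw":0}]' && python3 -m crank '[{"dx":0,"dy":0,"dz":-0.0015,"yaw":0},{"dx":0,"dy":0,"dz":0,"yaw":0}]'
```

```text
time_s: 17.1
ee_pos: [467.9, -261.5, 21.3]
ee_rot: [-180.0, 0.1, 8.3]
force: [-0.4, 1.1, -1.5]
gripper_width: 8.7
gripper_force: 60.0
time_s: 17.48
ee_pos: [468.2, -261.7, 18.1]
ee_rot: [180.0, -0.0, 8.3]
force: [0.4, -0.1, -0.3]
gripper_width: 8.5
gripper_force: 60.0
time_s: 17.73
ee_pos: [468.3, -261.7, 16.8]
ee_rot: [180.0, -0.0, 8.3]
force: [-0.1, 0.3, -1.2]
gripper_width: 8.7
gripper_force: 60.0
```

```bash
python3 -m crank '[{"dx":0,"dy":0,"dz":-0.0015,"yaw":0},{"dx":0,"dy":0,"dz":0,"yaw":0}]' && python3 -m crank '[{"dx":0,"dy":0,"dz":-0.001,"yaw":0},{"dx":0,"dy":0,"dz":0,"yaw":0}]'&& python3 -m crank '[{"dx":0,"dy":0,"dz":-0.001,"yaw":0},{"dx":0,"dy":0,"dz":0,"yaw":0}]'
```

```text
time_s: 17.98
ee_pos: [468.2, -261.8, 15.7]
ee_rot: [180.0, -0.0, 8.3]
force: [-0.4, 0.4, 0.0]
gripper_width: 9.0
gripper_force: 60.0
time_s: 18.23
ee_pos: [468.2, -261.9, 15.1]
ee_rot: [180.0, -0.0, 8.3]
force: [-1.5, -0.9, 2.6]
gripper_width: 8.4
gripper_force: 60.0
time_s: 18.48
ee_pos: [468.2, -262.0, 14.5]
ee_rot: [180.0, -0.0, 8.3]
force: [-2.5, -1.2, 6.8]
gripper_width: 8.8
gripper_force: 60.0
```

It is in contact at the expected height. I release and lift clear.

```bash
python3 -m crank '[{"dx":0,"dy":0,"dz":0.0005,"yaw":0},{"dx":0,"dy":0,"dz":0,"yaw":0}]' 0 10 && python3 -m crank '[{"dx":0,"dy":0,"dz":0,"yaw":0},{"dx":0,"dy":0,"dz":0,"yaw":0},{"dx":0,"dy":0,"dz":0,"yaw":0},{"dx":0,"dy":0,"dz":0,"yaw":0},{"dx":0,"dy":0,"dz":0,"yaw":0},{"dx":0,"dy":0,"dz":0,"yaw":0}]' 0.8 && python3 -m crank '[{"dx":0,"dy":0,"dz":0.015,"yaw":0},{"dx":0,"dy":0,"dz":0.03,"yaw":0},{"dx":0,"dy":0,"dz":0.05,"yaw":0},{"dx":0,"dy":0,"dz":0.05,"yaw":0},{"dx":-0.03,"dy":0.06,"dz":0.03,"yaw":0},{"dx":-0.03,"dy":0.06,"dz":0,"yaw":0},{"dx":-0.03,"dy":0.06,"dz":0,"yaw":0},{"dx":-0.03,"dy":0.06,"dz":0,"yaw":0},{"dx":0,"dy":0,"dz":0,"yaw":0}]'; python3 - <<'E'
from h import *
save("top","f",(325,105,425,240),4.4)
E
```

```text
time_s: 18.73
ee_pos: [468.1, -261.7, 14.2]
ee_rot: [180.0, 0.0, 8.3]
force: [-2.1, -0.8, 1.6]
gripper_width: 9.5
gripper_force: 10.0
time_s: 19.48
ee_pos: [468.2, -261.7, 14.4]
ee_rot: [180.0, -0.0, 8.3]
force: [0.4, 0.3, -0.2]
gripper_width: 66.9
gripper_force: 0.0
time_s: 20.6
ee_pos: [370.1, -67.5, 155.0]
ee_rot: [-180.0, -0.0, 8.5]
force: [0.8, -0.1, 0.4]
gripper_width: 72.8
gripper_force: 0.0
```

View pics/f.png

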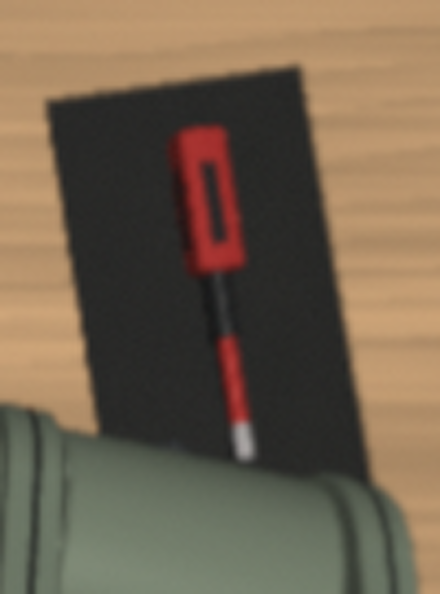

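The driver lies on the mat along its length, with the handle (210,200) on the far side and the blade (245,440) nearer the robot. It is centred once parallax is allowed for, and the gripper is clear.

```bash
python3 -c "
from workcell import ticket;print(ticket.job_done())"
```

```text
the job is handed in; nothing more can be done
None
```

The heavy screwdriver was seated by its neck in the clip and released, then taken out by its shank and laid in the middle of the mat along its length, handle on the far side; I handed the job in after about 21 s of robot time, and no verdict came back.

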